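# Load a drive sled past the spring gate of a test dock

### The arm

A 6-joint arm with a two-finger parallel gripper is mounted at the origin on a cart in front of the work surface, level with it; the furniture and walls round the work are solid. World frame = base frame: x ahead of the robot, y to its left, z up, the work surface at z = 0. Lengths are in m, angles in rad, forces in N, time in s.
With the tool pointing down it reaches from about 0.3 to 0.85 m from the base axis. Payload 4.2 kg.
Tool frame: the origin (TCP) lies midway between the tips of the shut fingers; the grasp point (between the pads) lies 19 mm behind it; z points along the fingers, y is the line along which they close (so a half turn about z gives the same grasp; the last joint's range is limited). The gripper opens to 91 mm and grips with 3 to 60 N. Pads are 32 mm wide; open, the fingers measure 118 mm over their backs; the gripper's body (76 mm by 178 mm) begins 60 mm behind the grasp point.
Start: joints at [-1.134, 0.32, 1.565, -0, 1.257, -0.02], TCP at [0.254, -0.516, 0.214] pointing down, gripper open.
Joint ranges: [-3.11, 3.11], [-0.84, 2.01], [0.21, 2.61], [-1.34, 4.49], [0.05, 2.63], [-2.56, 2.56]. Speed limits (rad/s): [2.57, 2.57, 3.14, 3.14, 3.14, 3.14].

### API

Orientations are given as a unit quaternion [x, y, z, w].
In Python, from rig import movep, line_to, move_joints, command_gripper, hold, inverse_kinematics, camera, Unreachable, finish_job, boxes_of, trace, spot_point, current_clock, current_joints, current_qvel, current_joint_efforts, current_tcp_pos, current_tool_rot, current_wrist_force, current_torque, current_finger_gap, current_grasp_force gives the robot as it stands. Calls block until the motion is done:
- movep(position, orientation): joint-space move of the TCP to a pose.
- line_to(position, rot=None, vel=0.15, until_force=None): straight line of the TCP; rot=None keeps the orientation; vel is the mean speed in m/s. With until_force (N) it stops when the force on the tool has changed by that much, and returns True; else False.
- move_joints(angles): joint-space move.
- command_gripper(opening, squeeze=None): opening from 0.0 (shut) to 1.0 (fully open); squeeze is the grip in N (None keeps the last); returns when the fingers have stopped.
- hold(seconds).
- inverse_kinematics(position, orientation): joint angles nearest the present ones, or None.
- camera(name): name is "scene" or "top" or "wrist"; returns a dict with "img" (400x640x3 uint8, red, green, blue), "depth" (400x640 float32, m along the optical axis (not along the pixel's ray), 0 where there is no reading), "intrinsics" (3x3 intrinsics, pixels), "k1" (the pictures are not rectified: a ray, as slopes to the right and down, at radius r is drawn at 1 + k1 r^2 times it, then the intrinsics apply), "extrinsics" (4x4, takes a point from camera to world coordinates); the wrist camera has in their place "tool_from_camera" (4x4, takes a point from camera to tool coordinates, whose origin is the TCP and whose axes are the flange's). Camera axes: x right, y down, z forward; pixel columns grow to the right and rows downward; lengths in m; the calibration is good to about 2 mm. A picture is of the moment at which its call begins: read the wrist's pose just before it.
A pose or a line that the arm cannot do raises Unreachable and nothing moves.
- finish_job(): hands the job in; it is judged then, once.
Trained networks look in a picture, given as the dict that the camera call returned (one of the last four; its "shot" number tells which), for a name from the list of things; names that differ only in an ending like _2 or _b are one class to them, and where a whole thing is asked for, a point or a joint stands for the part that bears it (a point fixed in the world has none). Each returns a list of dicts, best first, with "conf" (0 to 1); they miss things now and then, are a little off and sometimes report something else, mostly with a low value. They report only what shows in the picture. A call takes as long as a camera call. They do not tell look-alikes from the thing itself.
- boxes_of(query, picture): "bbox" ([left, top, width, height] in pixels, round what is visible of it).
- trace(query, picture): "region" (400x640 bool, what is visible of it) and "bbox" ([left, top, width, height] in pixels, round what is visible of it).
- spot_point(query, picture): "location" ([column, row] in pixels: a listed point, or the origin of a listed thing).
Readings, each from a call of its own:
- current_clock(): time.
- current_joints(): joint angles.
- current_qvel(): joint speeds.
- current_joint_efforts(): joint torques, N m.
- current_tcp_pos(): TCP position.
- current_tool_rot(): TCP orientation.
- current_wrist_force(): force on the tool from outside, world axes, zero at the start.
- current_torque(): the same for the moment, N m.
- current_finger_gap(): opening from 0.0 (shut) to 1.0 (fully open).
- current_grasp_force(): force on a finger pad.
Only numpy, scipy, OpenCV 4.12 (cv2) and the standard library are available. Lean on these libraries where they do the work, as an engineer would, in place of code of your own. Each camera call takes 0.05 s, during which the arm holds its last target. There are 200 camera calls.

### The job

Load the drive into the test dock: press the dock's long release bar fully down to drop the spring gate, keep it held down with a fingertip, and meanwhile push the drive sled from behind along the track, smoothly, over the gate and fully home against the buffers at the end. Keep the gate down until the whole sled has passed it, then let the bar come up so that the gate stands closed behind the sled, and take the hand away. Only press and push: do not lift the sled or the drive, and leave the other things on the desk where they are.

Things in the scene. Friction and masses are not known exactly. Their poses are not given: they have to be found in the camera images.
- track: Fixed loading track on the desk: grey base board on rubber feet, aluminium deck on legs. Origin: on the desk under the gate slot, midway between the rails. x = loading direction (toward the black drive adapter at its end), y left of it, z up; x points roughly to the robot's right, so the -y side (release bar) is nearest the robot. Deck top: z = 59 mm, x = -212 to 200, y = -50 to 50 mm.
- buffers (a point): Midpoint between the faces of the two rubber buffers that stop the sled (track frame x = 120, y = +/-32 mm). A back plate to z = 87 mm and the adapter stand behind. The two guide rails before them have inner faces at track y = +/-41.5 mm, are 5 mm thick, 13 mm high (tops z = 72 mm), x = -175 to 118 mm, with flared lead-ins to x = -204 mm.
- gate (a joint): Turn (rad) of the spring gate about its axle, parallel to the track. 0 = bar up, gate closed; 0.36 = bar fully down on its stop; from 0.19 on the blade is wholly below the deck. A spring returns it to 0 as soon as the bar is let go: about 2 N on the bar starts it, 3 to 5 N holds it fully down. Pushing the sled at the closed gate does not open it.
- gate_axle (a point): Point on the gate's axle abreast of the gate: track frame y = -98 mm, z = 71.5 mm. The axle (8 mm) runs along the track between two bearing posts (x = -209 and 45 mm, tops at z = 81 mm).
- bar_mid (a point): Centre of the release bar's top face (moves with the gate). The bar is a dark strip with rubber top, 232 x 20 mm, beside the rail: track x = -200 to 32 mm, centre line y = -62 mm, about 5 mm from the rail's outside. Top at track z = 81 mm when up, 68 mm fully down (9 mm above the deck); gate wholly open below 74 mm. Press it anywhere; a fingertip can slide along it.
- blade_top (a point): The gate's dark steel blade: 5 mm thick along the track (x = -2.5 to 2.5 mm), 26 mm wide (track y = -30 to -4 mm). This point: middle of its top edge. Closed, it stands 12 mm above the deck across the sled's path; pressing the bar lowers it through the slot.
- sled: Black plastic drive sled, loose on the deck between the rails (2 mm play each side), wholly before the gate at the start. 112 mm long (its x, the loading direction), 79 mm wide, walls 10 mm high, at the rear an upright tail plate 5 mm thick, 32 mm high, 66 mm wide at the top. Origin: centre of the underside. About 160 g, and it carries the drive.
- sled_tail (a point): Centre of the rear face of the sled's tail plate, 16 mm above the deck: where to push. Home, it is at x = 8 mm in the track frame.
- sled_nose (a point): Middle of the sled's front edge, 5 mm above the deck. At the start 10 to 45 mm before the gate; home, it is at x = 120 mm in the track frame.
- test_drive: 2.5 inch drive, 70 x 100 x 9 mm, about 100 g, lying loose in the sled's shallow tray, 3 mm above the deck. Origin: centre of its underside. (Another such drive lies far to the right and has no part in the job.)
- tinner_jar: Bystander: small jar with a black lid, 31 mm across, 22 mm high, on the desk beside the dock end. Origin: centre of the underside.
- nozzle_a: Bystander: hot-air nozzle, 24 mm across, 28 mm high, standing on the desk beside the dock end. Origin: centre of the underside.
- nozzle_b: Bystander: another hot-air nozzle, 24 mm across, 28 mm high, standing on the desk beyond the dock end. Origin: centre of the underside.
Mind the look-alikes: they are no part of the job. Leave any purple look-alike of the test_drive alone.

How it is judged:
By the outcome, as a careful person would: the job done as asked, in the order asked, and still so for the second after the job is handed in, with the robot touching nothing.
It also fails if it takes over 38 s, if anything falls off the work surface, if the arm or the gripper's body presses on something with over 40 N, if the wrist force passes 120 N, or if a joint passes its speed limit or range.

## Working session

There is one attempt and no reset: what is moved stays moved. The work goes in short steps, each a Python script; the robot and the scene stay as the last script left them, time stands still between calls to the robot, and variables do not carry over. Pictures are saved under pics/ and viewed, at most 10 in all, crops included, and the job is handed in when it is done.

```bash
ls; mkdir -p pics
cat > h.py <<'E'
import numpy as np, cv2
from rig import *
def ray(c,px):
    K=c["intrinsics"]; d=np.array([(px[0]-K[0][2])/K[0][0],(px[1]-K[1][2])/K[1][1]])
    u=d.copy()
    for _ in range(20): u=d/(1+c["k1"]*(u@u))
    return np.array([u[0],u[1],1.])
def at_z(c,px,z,T=None):
    T=np.array(c["extrinsics"]) if T is None else T
    r=T[:3,:3]@ray(c,px); o=T[:3,3]
    return o+r*(z-o[2])/r[2]
def at_d(c,px,T=None):
    T=np.array(c["extrinsics"]) if T is None else T
    d=c["depth"][int(round(px[1])),int(round(px[0]))]
    return T[:3,:3]@(ray(c,px)*d)+T[:3,3]
def save(c,name): cv2.imwrite("pics/"+name,cv2.cvtColor(c["img"],cv2.COLOR_RGB2BGR))
E
python3 - <<'E'
from h import *
np.set_printoptions(precision=4,suppress=True)
for n in ["top","scene"]:
    c=camera(n); save(c,n+"0.png"); print(n,np.array(c["extrinsics"])[:3,3])
    for q,z in [("buffers",.065),("gate_axle",.0715),("bar_mid",.081),("blade_top",.071),("sled_tail",.075),("sled_nose",.064),("sled",.059),("test_drive",.062),("track",0),("tinner_jar",0),("nozzle_a",0)]:
        for r in spot_point(q,c)[:2]: print(q,round(r["conf"],2),np.round(r["location"],1),at_z(c,r["location"],z),at_d(c,r["location"]))
print(current_clock())
E
```

```text
pics
top [ 0.4525 -0.1049  1.3845]
buffers 0.55 [388.8 197.5] [ 0.4894 -0.2742  0.065 ] [ 0.4897 -0.2756  0.0542]
bar_mid 0.64 [310.8 209.5] [ 0.4598 -0.0728  0.081 ] [ 0.4598 -0.0727  0.0783]
blade_top 0.86 [343.3 200.9] [ 0.4813 -0.1562  0.071 ] [ 0.4827 -0.1585  0.0106]
sled_tail 0.52 [293.9 185.3] [ 0.5222 -0.0297  0.075 ] [ 0.5216 -0.0303  0.0858]
sled_nose 0.54 [340.1 194.7] [ 0.4976 -0.1483  0.064 ] [ 0.4979 -0.1486  0.0557]
sled_nose 0.25 [377.3 226.6] [ 0.4144 -0.2438  0.064 ] [ 0.4132 -0.2485  0.0196]
sled 0.53 [318.1 189.4] [ 0.5119 -0.0915  0.059 ] [ 0.5117 -0.0915  0.0629]
test_drive 0.94 [230.7 148.3] [0.6209 0.1358 0.062 ] [0.6277 0.1455 0.0089]
test_drive 0.83 [314.6 186.3] [ 0.5199 -0.0825  0.062 ] [ 0.5194 -0.0827  0.0718]
track 0.59 [344.1 191.1] [ 0.5094 -0.1613  0.    ] [ 0.5089 -0.1608  0.0143]
tinner_jar 0.68 [379.8 226. ] [ 0.4142 -0.2573  0.    ] [ 0.4148 -0.2549  0.0223]
nozzle_a 0.47 [428.8 212.7] [ 0.449  -0.3915  0.    ] [ 0.4491 -0.3892  0.0113]
nozzle_a 0.43 [404.4 231.1] [ 0.3997 -0.3242  0.    ] [ 0.3997 -0.3243 -0.0005]
scene [ 0.6038 -0.8326  0.7993
[... 579 characters left out ...]
0.8 201.8] [ 0.5149 -0.1394  0.064 ] [ 0.5144 -0.1359  0.0603]
sled_nose 0.64 [335.2 161.2] [ 0.5289 -0.0043  0.064 ] [ 0.6038 -0.8326  0.7993]
sled 0.88 [327.8 182.9] [ 0.5212 -0.0742  0.059 ] [ 0.5226 -0.0873  0.0718]
test_drive 0.65 [326.9 186.5] [ 0.5211 -0.089   0.062 ] [ 0.5221 -0.098   0.071 ]
test_drive 0.59 [378.2 146.6] [0.625  0.0682 0.062 ] [0.6266 0.1339 0.0082]
track 0.56 [311.7 226.5] [ 0.4983 -0.1571  0.    ] [ 0.5061 -0.207   0.0591]
tinner_jar 0.54 [259.  256.9] [ 0.4029 -0.2576  0.    ] [ 0.4085 -0.2736  0.0223]
nozzle_a 0.68 [250.9 282.6] [ 0.4021 -0.3222  0.    ] [ 0.4058 -0.3316  0.0147]
nozzle_a 0.48 [266.8 320.1] [ 0.4521 -0.3983  0.    ] [ 0.4557 -0.4085  0.0186]
1.2
```

Run:
```python
import cv2
a=cv2.imread("pics/top0.png");b=cv2.imread("pics/scene0.png")
cv2.imwrite("pics/c1.png",cv2.resize(a[130:270,240:440],None,fx=4,fy=4,interpolation=2))
cv2.imwrite("pics/c2.png",cv2.resize(b[130:330,210:410],None,fx=3,fy=3,interpolation=2))
```

```text
(no output)
```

View pics/c1.png

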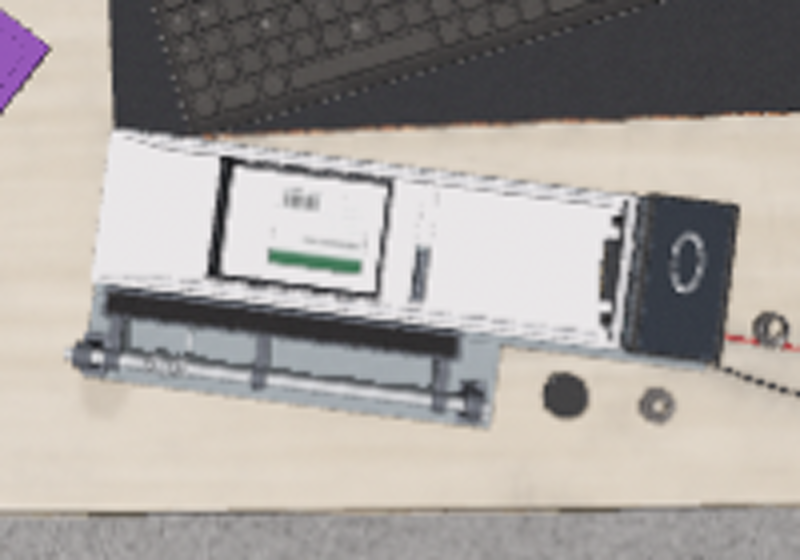

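View pics/c2.png

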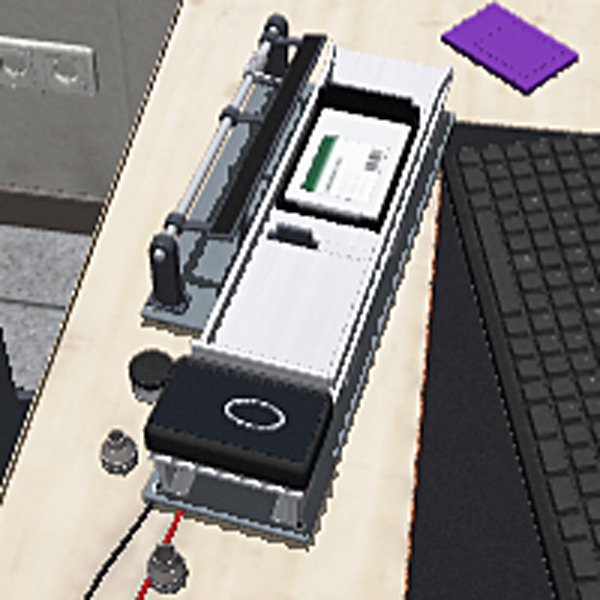

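The pictures show the bar (top-view px (267,204) to (355,216)), the blade at (345,198) and the sled just before it. The rear bearing post is at (263,219). Next I fit the track pose from the bar mask.

```bash
cat >> h.py <<'E'
def rect(q,c,z,T=None,near=None):
    for r in trace(q,c)[:2]:
        m=r["region"].astype(np.uint8); ys,xs=np.nonzero(m)
        P=np.array([at_z(c,(x,y),z,T)[:2] for x,y in zip(xs,ys)])
        ctr,ev=P.mean(0),np.linalg.svd(P-P.mean(0),full_matrices=False)[2][0]
        if ev[1]>0: ev=-ev
        rc=cv2.minAreaRect((P*1000).astype(np.float32))
        print(q,round(r["conf"],2),"n",len(P),"mean",ctr,"yaw",np.degrees(np.arctan2(ev[1],ev[0])),"rect",np.round(rc[0],1),np.round(rc[1],1),round(rc[2],2))
E
python3 - <<'E'
from h import *
np.set_printoptions(precision=4,suppress=True)
for n in ["top","scene"]:
    c=camera(n)
    for q,z in [("bar_mid",.081),("test_drive",.071),("sled",.069),("track",.059)]: rect(q,c,z)
    # deck by depth
    D=c["depth"]; ys,xs=np.nonzero(D>0)
    P=np.array([at_d(c,(x,y)) for x,y in zip(xs,ys)])
    s=(abs(P[:,2]-.061)<.006)&(P[:,0]>.4)&(P[:,0]<.6)&(P[:,1]>-.4)&(P[:,1]<.1)
    for lab,zz in [("deck",(.055,.066)),("bar",(.077,.086))]:
        s=(P[:,2]>zz[0])&(P[:,2]<zz[1])&(P[:,0]>.38)&(P[:,0]<.6)&(P[:,1]>-.4)&(P[:,1]<.12)
        rc=cv2.minAreaRect((P[s,:2]*1000).astype(np.float32)); print(lab,s.sum(),rc)
E
```

```text
bar_mid 0.61 n 1074 mean [ 0.4452 -0.0717] yaw -96.28804488059147 rect [461.6 -74.9] [239.2  97.2] 81.99
test_drive 0.87 n 883 mean [0.6203 0.134 ] yaw -35.08197155909071 rect [620.3 134.7] [66.8 93.3] 52.84
test_drive 0.75 n 1051 mean [ 0.5173 -0.0859] yaw -97.73489550375199 rect [517.3 -85.7] [99.7 70.4] 82.84
sled 0.85 n 220 mean [ 0.5186 -0.066 ] yaw -101.16602254254194 rect [517.4 -82.9] [112.5  78.4] 82.41
track 0.93 n 7221 mean [ 0.4792 -0.1454] yaw -90.02610137409732 rect [ 477.3 -148.6] [419.6 164.1] 82.52
deck 2583 ((484.8047790527344, -121.18473815917969), (348.96917724609375, 153.66192626953125), 82.27214050292969)
bar 1493 ((478.17498779296875, -148.02389526367188), (422.57708740234375, 149.8624267578125), 84.85596466064453)
bar_mid 0.93 n 1218 mean [ 0.448  -0.0858] yaw -93.08807018357088 rect [449.7 -73.2] [102.7 231.5] 2.01
test_drive 0.93 n 1070 mean [ 0.5188 -0.0908] yaw -101.60510247864808 rect [518.9 -89.4] [107.4  72.4] 81.56
test_drive 0.78 n 744 mean [0.6281 0.0632] yaw -40.69256091609019 rect [627.4  64.1] [71.9 96.5] 52.57
sled 0.93 n 380 mean [ 0.5249 -0.0536] yaw -89.5652777470274 rect [517.6 -78.5] [144.9  83.3] 81.95
track 0.88 n 9829 mean [ 0.4857 -0.204 ] yaw -89.06444291708586 rect [ 483.6 -157.1] [469.  176.4] 82.38
deck 3002 ((480.76019287109375, -153.49990844726562), (415.8428649902344, 157.77906799316406), 82.49378204345703)
bar 2575 ((477.67449951171875, -152.83863830566406), (419.6699523925781, 151.7983856201172), 84.69477081298828)
```

```bash
cat >> h.py <<'E'
from scipy.spatial.transform import Rotation as R
YAW=np.radians(-97.6); O=np.array([.507,-.158])
def quat(yaw,flip): # tool z down, tool y along +-track y
    s=-1 if flip else 1
    y=s*np.array([-np.sin(yaw),np.cos(yaw),0]); z=np.array([0,0,-1.])
    return R.from_matrix(np.c_[np.cross(y,z),y,z]).as_quat()
def W(x,y,z,yaw=None,o=None):
    yaw=YAW if yaw is None else yaw; o=O if o is None else o
    c,s=np.cos(yaw),np.sin(yaw); return [o[0]+x*c-y*s,o[1]+x*s+y*c,z]
E
python3 - <<'E'
from h import *
np.set_printoptions(precision=4,suppress=True)
for f in (0,1):
    for x in (-.175,-.08,-.008): print(f,inverse_kinematics(W(x,-.027,.068),quat(YAW,f)))
f=int(inverse_kinematics(W(-.08,-.027,.27),quat(YAW,0)) is None or abs(inverse_kinematics(W(-.08,-.027,.27),quat(YAW,0))[5])>abs(inverse_kinematics(W(-.08,-.027,.27),quat(YAW,1))[5]))
print("flip",f)
movep(W(-.09,-.03,.30),quat(YAW,f))
p,q=np.array(current_tcp_pos()),np.array(current_tool_rot())
c=camera("wrist"); save(c,"w1.png"); M=np.eye(4)
M[:3,:3]=R.from_quat(q).as_matrix() if q.size==4 else q; M[:3,3]=p
T=M@np.array(c["tool_from_camera"]); print(p,T[:3,3],current_clock(),current_wrist_force())
np.save("T.npy",T)
for q,z in [("bar_mid",.081),("sled",.069),("test_drive",.071)]: rect(q,c,z,T)
for q,z in [("bar_mid",.081),("blade_top",.071),("sled_tail",.075),("sled_nose",.064),("sled",.059)]:
    for r in spot_point(q,c)[:1]: print(q,round(r["conf"],2),np.round(r["location"],1),at_z(c,r["location"],z,T),at_d(c,r["location"],T))
np.savez("w1.npz",**{k:np.array(v) for k,v in c.items()})
E
```

```text
0 [ 0.015   0.3533  1.9308 -0.      0.8576  0.1476]
0 [-0.1751  0.3437  1.9468 -0.      0.8511 -0.0424]
0 [-0.3183  0.3524  1.9322 -0.      0.857  -0.1857]
1 None
1 None
1 NoneTraceback (most recent call last):
  File "<stdin>", line 5, in <module>
TypeError: 'NoneType' object is not subscriptable
```

Run:
```python
from h import *
np.set_printoptions(precision=4,suppress=True)
movep(W(-.09,-.03,.30),quat(YAW,0))
p,q=np.array(current_tcp_pos()),np.array(current_tool_rot())
c=camera("wrist"); save(c,"w1.png"); M=np.eye(4)
M[:3,:3]=R.from_quat(q).as_matrix() if q.size==4 else q; M[:3,3]=p
T=M@np.array(c["tool_from_camera"]); print(p,T[:3,3],current_clock(),current_wrist_force())
np.save("T.npy",T)
for q,z in [("bar_mid",.081),("sled",.069),("test_drive",.071)]: rect(q,c,z,T)
for q,z in [("bar_mid",.081),("blade_top",.071),("sled_tail",.075),("sled_nose",.064),("sled",.059)]:
    for r in spot_point(q,c)[:1]: print(q,round(r["conf"],2),np.round(r["location"],1),at_z(c,r["location"],z,T),at_d(c,r["location"],T))
np.savez("w1.npz",**{k:np.array(v) for k,v in c.items()})
```

```text
[ 0.4891 -0.0656  0.2998] [0.4985 0.0002 0.4708] 3.6167 [-0.1695  0.6105  0.8531]
bar_mid 0.66 n 3879 mean [ 0.4525 -0.0454] yaw -92.85449815510113 rect [465.8 -43.9] [222.   94.6] 85.32
bar_mid 0.56 n 14780 mean [ 0.4872 -0.0574] yaw -94.20236961276576 rect [487.9 -89.9] [300.3 152. ] 81.95
sled 0.87 n 861 mean [ 0.5215 -0.0661] yaw -108.19278899007172 rect [519.8 -82.9] [111.8  78.9] 81.82
test_drive 0.96 n 2274 mean [0.6136 0.1124] yaw -15.140992672474868 rect [609. 105.] [ 52.1 100.7] 83.31
test_drive 0.64 n 3615 mean [ 0.5202 -0.0831] yaw -96.88836226734625 rect [519.4 -84.5] [98.9 69.6] 82.47
bar_mid 0.75 [290.2 178.6] [ 0.4543 -0.0698  0.081 ] [ 0.4543 -0.0698  0.0806]
blade_top 0.92 [326.5 234.2] [ 0.4921 -0.1581  0.071 ] [ 0.492  -0.1584  0.0702]
sled_tail 0.63 [336.5 137.2] [ 0.522  -0.0245  0.075 ] [ 0.5229 -0.0255  0.0587]
sled_nose 0.68 [339.3 218.7] [ 0.5131 -0.1399  0.064 ] [ 0.5132 -0.1414  0.0595]
```

View pics/w1.png

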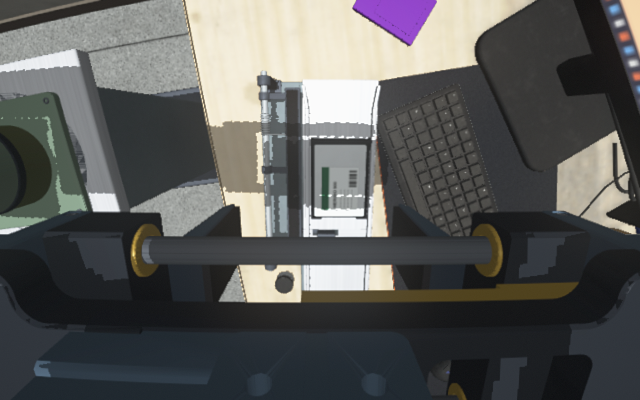

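Wrist view: the bar is a dark strip near column 292 (rows 92–238), the sled spans about (313–370, 138–218) and the blade is at (326,234). I fit the bar line and sled edges from darkness.

Run:
```python
from h import *
np.set_printoptions(precision=4,suppress=True)
c=dict(np.load("w1.npz")); T=np.load("T.npy"); g=c["img"].max(2).astype(int)
c0,s0=np.cos(YAW),np.sin(YAW)
def tr(P): d=np.array(P)[:2]-O; return np.array([d[0]*c0+d[1]*s0,-d[0]*s0+d[1]*c0])*1000
for r in range(88,236,12):
    print(r,"bar",g[r,282:306].tolist(),"y296",tr(at_z(c,(284,r),.081,T)),tr(at_z(c,(300,r),.081,T)))
print()
for r in (150,165,180,195,210): print(r,g[r,300:384].tolist())
```

```text
88 bar [187, 186, 162, 130, 123, 125, 126, 125, 125, 125, 126, 129, 127, 121, 126, 127, 126, 128, 156, 201, 231, 252, 244, 219] y296 [-195.3399  -69.3552] [-195.2654  -49.4298]
100 bar [94, 96, 107, 110, 84, 69, 67, 68, 67, 68, 67, 68, 69, 68, 68, 80, 110, 110, 86, 103, 186, 251, 242, 252] y296 [-180.8962  -69.6822] [-180.8271  -49.6015]
112 bar [188, 189, 176, 122, 95, 69, 66, 69, 67, 69, 68, 70, 70, 68, 69, 73, 98, 114, 91, 107, 196, 255, 249, 241] y296 [-166.242   -70.0208] [-166.1786  -49.7791]
124 bar [99, 100, 95, 78, 71, 57, 57, 57, 58, 57, 59, 58, 58, 58, 58, 60, 69, 76, 83, 102, 137, 180, 161, 142] y296 [-151.3652  -70.3713] [-151.3075  -49.9628]
136 bar [176, 176, 165, 131, 107, 72, 58, 57, 57, 61, 66, 66, 66, 66, 63, 59, 73, 88, 82, 101, 192, 255, 248, 233] y296 [-136.2529  -70.7341] [-136.201   -50.1528]
148 bar [98, 99, 99, 92, 71, 57, 53, 52, 54, 53, 53, 53, 52, 53, 53, 54, 64, 76, 79, 92, 114, 139, 142, 137] y296 [-120.8918  -71.1096] [-120.8458  -50.3494]
160 bar [96, 97, 97, 91, 71, 60, 51, 50, 50, 51, 51, 50, 50, 51, 51, 51, 61, 74, 74, 85, 110, 136, 139, 133] y296 
[... 2352 characters left out ...]
 109, 198, 253, 254, 231, 161, 125, 100, 105, 163, 236, 255, 255, 249, 240, 245, 227, 155, 155, 179, 207, 234, 255, 255, 236, 162, 161, 183, 211, 213, 214, 236, 255, 255, 238, 161, 168, 155, 65, 49, 58, 76, 116, 143, 145, 180, 227, 237, 235, 233, 233, 232, 232, 231, 230, 195, 123]
210 [106, 86, 104, 194, 245, 233, 246, 246, 225, 200, 234, 103, 51, 73, 189, 253, 252, 251, 251, 252, 253, 251, 244, 234, 207, 203, 205, 225, 247, 251, 251, 250, 251, 251, 250, 243, 227, 239, 251, 252, 252, 252, 252, 253, 253, 245, 225, 227, 240, 251, 252, 252, 252, 252, 252, 252, 251, 251, 252, 251, 251, 252, 254, 236, 104, 52, 61, 90, 192, 248, 250, 235, 212, 230, 240, 239, 238, 238, 237, 236, 236, 237, 238, 239]
```

```bash
sed -i 's/^YAW=.*/YAW=np.radians(-97.7); O=np.array([.5087,-.1582])/' h.py
python3 - <<'E'
from h import *
command_gripper(.62)
movep(W(-.162,-.027,.16),quat(YAW,0))
line_to(W(-.162,-.027,.100))
print(current_tcp_pos(),current_finger_gap(),current_clock(),current_wrist_force())
c=camera("scene"); save(c,"s1.png")
d=camera("wrist"); save(d,"w2.png")
a=cv2.resize(cv2.imread("pics/s1.png")[100:240,250:400],None,fx=4,fy=4,interpolation=2)
cv2.imwrite("pics/s1c.png",a)
E
```

```text
[0.50487898 0.00546815 0.10135813] 0.6236128664113151 5.9333 [ 1.0831141  -0.4277143  -0.17214052]
```

View pics/s1c.png

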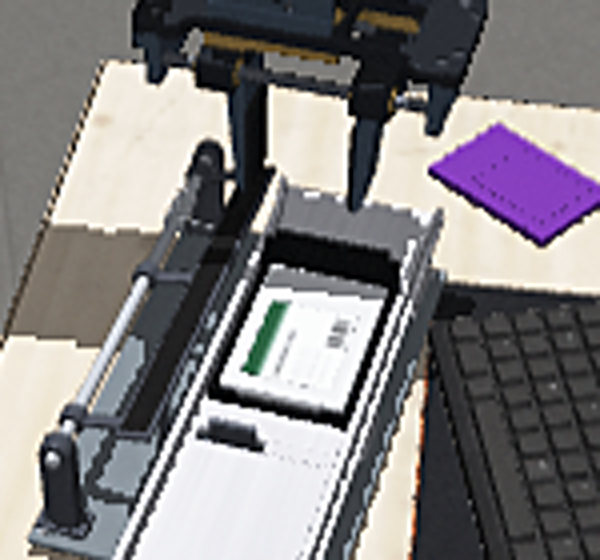

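View pics/w2.png

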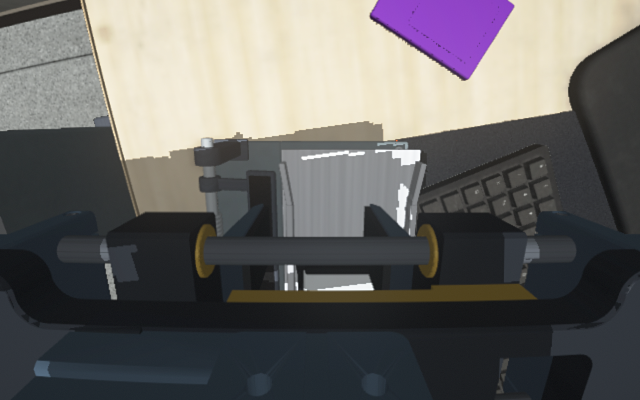

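The fingers taper to narrow tips at their inner faces. The left tip (265,207) lies slightly inside the bar centre line (column 261 on the bar), and the right tip is over the deck behind the tail. I open the gripper a little more and press.

Run:
```python
from h import *
command_gripper(.69)
z0=None
hit=line_to(W(-.162,-.027,.062),vel=.03,until_force=9)
print(hit,current_tcp_pos(),current_wrist_force(),current_torque(),current_clock())
c=camera("scene"); save(c,"s2.png")
print([ (q,r["conf"],at_d(c,r["location"])) for q in("bar_mid","blade_top","sled_tail") for r in spot_point(q,c)[:1]])
a=cv2.resize(cv2.imread("pics/s2.png")[100:240,250:400],None,fx=4,fy=4,interpolation=2)
cv2.imwrite("pics/s2c.png",a)
```

```text
True [0.50455194 0.00584364 0.06742194] [-1.30379861 -0.01142565  6.49049185] [-0.01664581  0.30667522  0.02455966] 7.3917
[('bar_mid', 0.83, array([ 0.45568461, -0.0804708 ,  0.07005986])), ('sled_tail', 0.95, array([ 0.52521959, -0.03194878,  0.0833631 ]))]
```

View pics/s2c.png

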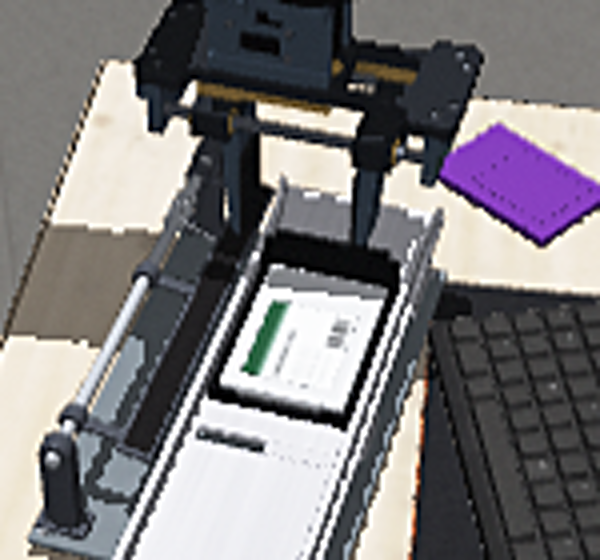

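The blade is down (dark slot near crop (230,438)), TCP z is 67.4 mm as expected, and the right finger stands behind the tail. Now the push.

Run:
```python
from h import *
def tx(): p=np.array(current_tcp_pos()); d=p[:2]-O; return np.round([d@[np.cos(YAW),np.sin(YAW)],d@[-np.sin(YAW),np.cos(YAW)],p[2]],4)
hit=line_to(W(-.001,-.027,.0665),vel=.045,until_force=15)
print(hit,tx(),current_wrist_force(),current_torque(),current_clock())
c=camera("scene"); save(c,"s3.png")
print([ (q,r["conf"],at_d(c,r["location"])) for q in("bar_mid","sled_nose","sled_tail","buffers") for r in spot_point(q,c)[:1]])
a=cv2.resize(cv2.imread("pics/s3.png")[100:280,230:400],None,fx=3.3,fy=3.3,interpolation=2)
cv2.imwrite("pics/s3c.png",a)
```

```text
True [-0.0055 -0.0259  0.0676] [0.2395177  1.15318637 4.33133259] [0.24402848 0.10455432 0.03571308] 10.95
[('bar_mid', 0.61, array([ 0.45192425, -0.07240452,  0.06965001])), ('sled_tail', 0.91, array([ 0.49929735, -0.17442841,  0.07229096])), ('buffers', 0.93, array([ 0.49254263, -0.2927316 ,  0.07705925]))]
```

View pics/s3c.png

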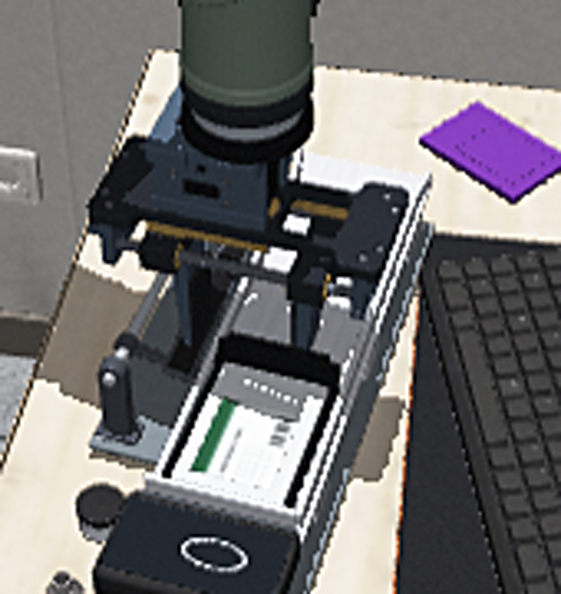

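The sled is at the buffers and the finger is at the tail. One gentle press confirms the seating before release.

Run:
```python
from h import *
def tx(): p=np.array(current_tcp_pos()); d=p[:2]-O; return np.round([d@[np.cos(YAW),np.sin(YAW)],d@[-np.sin(YAW),np.cos(YAW)],p[2]],4)
hit=line_to(W(.004,-.026,.0665),vel=.01,until_force=12)
print(hit,tx(),current_wrist_force(),current_clock())
hold(.3); print(tx(),current_wrist_force())
c=camera("scene"); save(c,"s4.png")
print([ (q,r["conf"],r["location"],at_z(c,r["location"],z)) for q,z in(("sled_nose",.064),("sled_tail",.075),("buffers",.065)) for r in spot_point(q,c)[:1]])
d=camera("top"); save(d,"t4.png"); print([(r["conf"],at_z(d,r["location"],.075)) for r in spot_point("sled_tail",d)]); rect("test_drive",d,.071)
cv2.imwrite("pics/t4c.png",np.vstack([cv2.resize(cv2.imread("pics/t4.png")[150:250,300:440],(560,400)),]))
```

```text
True [-0.0055 -0.0259  0.0677] [0.46516769 2.11502647 3.67360738] 11.625
[-0.0055 -0.0259  0.0677] [ 1.08435714 -0.04150448  3.64939131]
[('sled_tail', 0.7, [313.3, 206.6], array([ 0.50278622, -0.16602502,  0.075     ])), ('buffers', 0.7, [298.1, 252.1], array([ 0.49130751, -0.28067086,  0.065     ]))]
[]
test_drive 0.65 n 210 mean [ 0.49594611 -0.26460749] yaw -179.52683250817327 rect [ 493.9 -251.8] [50.9 66.8] 82.51
test_drive 0.62 n 921 mean [0.61902379 0.13436001] yaw -35.395063885087765 rect [619.  134.7] [69.2 94.9] 53.71
```

View pics/t4c.png

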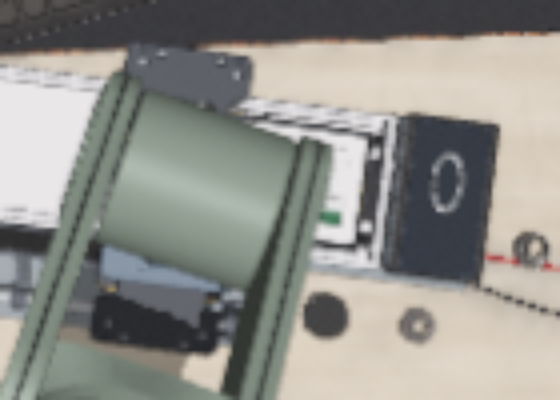

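Run:
```python
from h import *
line_to(W(-.010,-.026,.0670),vel=.02)
line_to(W(-.010,-.026,.090),vel=.04)
line_to(W(-.010,-.026,.20),vel=.15)
movep(W(-.16,-.10,.30),quat(YAW,0))
print(current_tcp_pos(),current_wrist_force(),current_clock())
c=camera("scene"); save(c,"s5.png")
for q,z in(("blade_top",.071),("bar_mid",.081),("sled_tail",.075),("buffers",.065)):
    for r in spot_point(q,c)[:1]: print(q,r["conf"],r["location"],at_z(c,r["location"],z),at_d(c,r["location"]))
a=cv2.imread("pics/s5.png")[130:330,220:400]
b=cv2.imread("pics/s5.png")[170:270,270:350]
cv2.imwrite("pics/s5c.png",np.hstack([cv2.resize(a,(450,500)),cv2.resize(b,(350,500))]))
```

```text
[0.43096251 0.01322759 0.29894069] [-0.12763911 -0.19558567 -0.69434403] 15.05
blade_top 0.47 [271.0, 199.2] [ 0.40986504 -0.15590531  0.071     ] [ 0.41077742 -0.15908833  0.07442594]
bar_mid 0.85 [298.4, 171.7] [ 0.45409078 -0.0720648   0.081     ] [ 0.45376233 -0.07039664  0.07942439]
sled_tail 0.6 [310.1, 207.8] [ 0.49674402 -0.17049532  0.075     ] [ 0.49722412 -0.17346368  0.07824737]
buffers 0.65 [297.7, 253.2] [ 0.4910227  -0.28341701  0.065     ] [ 0.49297682 -0.29293006  0.07772034]
```

View pics/s5c.png

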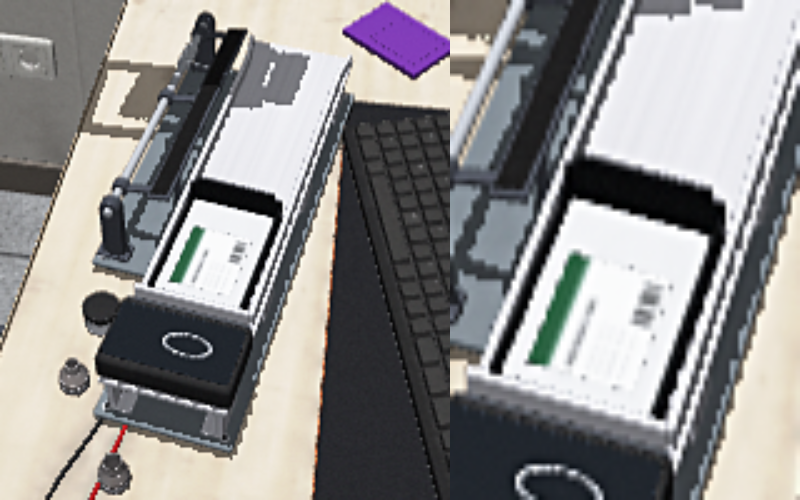

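The bar is up again and the sled sits at the dock end; the blade is hidden behind the tail from here. I check it with the wrist camera.

Run:
```python
from h import *
movep(W(-.03,-.02,.33),quat(YAW,0))
p,q=np.array(current_tcp_pos()),np.array(current_tool_rot())
c=camera("wrist"); save(c,"w6.png"); M=np.eye(4)
M[:3,:3]=R.from_quat(q).as_matrix() if q.size==4 else q; M[:3,3]=p
T=M@np.array(c["tool_from_camera"])
for q,z in(("blade_top",.071),("bar_mid",.081),("sled_tail",.075),("sled_nose",.064),("buffers",.065)):
    for r in spot_point(q,c)[:1]: print(q,r["conf"],r["location"],at_z(c,r["location"],z,T),at_d(c,r["location"],T))
a=cv2.imread("pics/w6.png")[120:250,260:420]
t=camera("top"); save(t,"t6.png"); b=cv2.imread("pics/t6.png")[160:240,330:430]
cv2.imwrite("pics/w6c.png",np.hstack([cv2.resize(a,(480,390)),cv2.resize(b,(310,390))]))
print(current_clock())
```

```text
blade_top 0.66 [318.8, 189.6] [ 0.4922749  -0.15860494  0.071     ] [ 0.49232643 -0.15809532  0.07322707]
bar_mid 0.76 [284.9, 134.6] [ 0.45644835 -0.07266488  0.081     ] [ 0.45655833 -0.07263517  0.08200834]
sled_tail 0.59 [328.7, 194.0] [ 0.50586528 -0.16620235  0.075     ] [ 0.50596573 -0.1691161   0.06329044]
buffers 0.73 [327.1, 262.3] [ 0.48945397 -0.27940281  0.065     ] [ 0.50003514 -0.09771958  0.42619776]
16.3167
```

View pics/w6c.png

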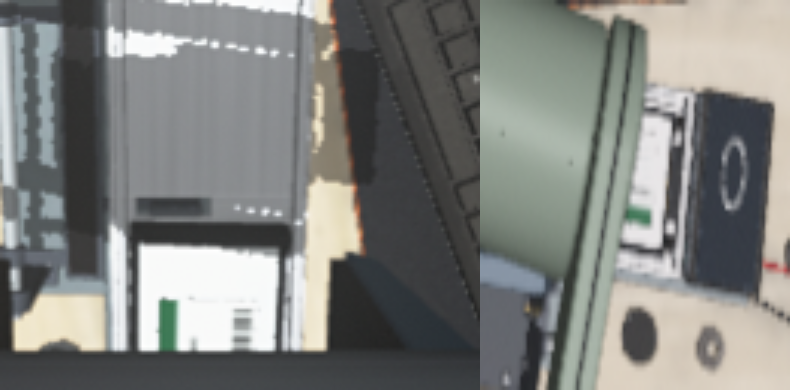

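The blade stands closed (wrist px (319,190), z about 72 mm), about 8 mm behind the tail, which matches home. The bystanders are unmoved, so I hand the job in.

```bash
python3 -c "
from rig import *
print(finish_job())"
```

```text
the job is handed in; nothing more can be done
None
```

I handed the job in: the sled is home against the buffers, the bar is up with the gate closed behind it, and the hand is clear. I saw no shift in the bystanders, and the clock read about 16 s of the 38 s allowed.

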